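Invert the agar dish and load it into the incubator

ROBOT

A 7-joint arm with a two-finger parallel gripper is mounted at the origin on a cart in front of the work surface, level with it; the furniture and walls round the work are solid. World frame = base frame: x ahead of the robot, y to its left, z up, the work surface at z = 0. Lengths are in mm, angles in rad, forces in N, time in s.
With the tool pointing down it reaches from about 425 to 950 mm from the base axis. Payload 4.7 kg.
Tool frame: the origin (TCP) lies midway between the tips of the shut fingers; the grasp point (between the pads) lies arm.hold_point_z behind it (arm.hold_point_z is the distance from the TCP to the grasp point, in mm); z points along the fingers, y is the line along which they close (so a half turn about z gives the same grasp; the last joint's range is limited). The gripper opens to 87 mm and grips with 3 to 60 N. Pads are 19 mm wide; open, the fingers measure 117 mm over their backs; the gripper's body (75 mm by 190 mm) begins 51 mm behind the grasp point.
Start: joints at [1.253, 0.469, -0.049, 1.532, 0.024, 1.141, -0.082], TCP at [192.288, -647.051, 222.573] pointing down, gripper open.
Joint ranges: [-2.59, 2.59], [-0.33, 1.99], [-1.39, 1.29], [0.1, 2.45], [-1.04, 4.18], [0.21, 1.99], [-2.66, 2.66]. Speed limits (rad/s): [2.57, 2.57, 3.14, 3.14, 3.14, 3.14, 3.14].

INTERFACE

Orientations are given as a rotation vector (axis times angle).
In Python, from plant import arm, planner, camera, calibration, nets, telemetry gives the robot as it stands. Calls block until the motion is done:
- arm.move_pose(position, orientation): joint-space move of the TCP to a pose.
- arm.line_to(position, attitude=None, rate=150, max_force=None): straight line of the TCP; attitude=None keeps the orientation; rate is the mean speed in mm/s. With max_force (N) it stops when the force on the tool has changed by that much, and returns True; else False.
- arm.move_j(angles): joint-space move.
- arm.set_gripper(opening, grasp_force=None): finger opening in mm; grasp_force is the grip in N (None keeps the last); returns when the fingers have stopped.
- arm.hold(seconds).
- planner.inverse_kinematics(position, orientation): joint angles nearest the present ones, or None.
- camera(name): name is "side" or "top"; returns (picture, depth): 480x640x3 uint8, red, green, blue; 480x640 float32, mm along the optical axis (not along the pixel's ray), 0 where there is no reading.
- calibration(name): a dict with "fx", "fy", "cx", "cy" (pixels), "xyz" and "orientation" of the camera in the world. Camera axes: x right, y down, z forward; pixel columns grow to the right and rows downward; lengths in mm; the calibration is good to about 2 mm. A picture is of the moment at which its call begins. calibration takes no time and is no camera call.
A pose or a line that the arm cannot do raises arm.Unreachable and nothing moves.
- arm.hand_in(): hands the job in; it is judged then, once.
Trained networks look in the newest picture that a camera, given by its name, has taken for a name from the list of things; names that differ only in an ending like _2 or _b are one class to them, and where a whole thing is asked for, a point or a joint stands for the part that bears it (a point fixed in the world has none). Each returns a list of dicts, best first, with "score" (0 to 1); they miss things now and then, are a little off and sometimes report something else, mostly with a low value. They report only what shows in the picture. A call takes as long as a camera call.
- nets.masks_of(camera, query): "pixels" (480x640 bool, what is visible of it) and "extent" ([left, top, right, bottom] in pixels, round what is visible of it).
Readings, each from a call of its own:
- telemetry.current_t(): time.
- telemetry.current_joint_positions(): joint angles.
- telemetry.current_joint_vel(): joint speeds.
- telemetry.current_joint_torque(): joint torques, N m.
- telemetry.current_eef_pos(): TCP position.
- telemetry.current_eef_rot(): TCP orientation.
- telemetry.current_contact_force(): force on the tool from outside, world axes, zero at the start.
- telemetry.current_moment(): the same for the moment, N m.
- telemetry.current_finger_gap(): finger opening in mm.
- telemetry.current_grasp_force(): force on a finger pad.
Only numpy, scipy, OpenCV 4.12 (cv2) and the standard library are available. Lean on these libraries where they do the work, as an engineer would, in place of code of your own. Each camera call takes 0.05 s, during which the arm holds its last target. There are 200 camera calls.

TASK

The spread culture dish on the little plating turntable is ready to incubate: turn it over so that its lid is underneath and its agar base on top, lay it gently on the incubator's slide-out carrier inside the four low lips, and slide the carrier gently fully home. Do not disturb the beaker on the balance, the powder bottle or the flask.

Things in the scene. Friction and masses are not known exactly. Their poses are not given: they have to be found in the camera images.
- dish_center (a point): centre (half-way up) of the round culture dish, the part to be turned over: a disc 56 mm in diameter and 15 mm high, 30 to 70 g, lid and base sealed together with blue tape. Its z axis points out of the lid (plain pale face with a raised ring); the other face is the amber agar base with black marker strokes. It starts lid up on the turntable, its centre 50 mm above the worktop
- turntable_top (a point): centre of the top of the plating turntable's platter, 42.5 mm above the worktop: a 42 mm platter that spins freely on a spindle, so the dish overhangs it all round; the fixed foot is 86 mm in diameter and 9 mm high at its edge
- rack_dish_center (a point): centre of a dish standing on edge in the middle of the fixed dish rack, 47.6 mm above the worktop. The rack is a V-trough (walls at 45 degrees, 80 mm long) with its groove along this point's x axis, so a standing dish faces +x and -x; it is 50 mm wide up to 31 mm height, its foot plate 74 x 5 mm. A dish stands in it by itself: free for parking the dish while changing grip
- incubator: fixed white bench incubator, 120 mm wide, 150 mm deep, 84 mm high with feet. Origin at worktop level under the middle of its front face; x axis points into it (from front to back), y to its left, z up
- carrier_seat (a point): centre of the dish seat, on the top surface of the incubator's carrier, 36 mm above the worktop: a flat tongue 46 mm wide with four low curved lips (3.5 mm high) that stand 31 mm from the seat's centre, so the dish overhangs the tongue left and right; same axes as the incubator. The tongue's front plate stands 40 mm in front of the seat
- carrier_front (a point): point on the outer face of the carrier's front plate (78 mm wide, 5 mm thick, reaching from 24 to 58 mm above the worktop), in its middle, 48 mm above the worktop; push here along the incubator's x axis to close. A small black ledge sticks out 9 mm below it, at 30 mm height
- carrier (a joint): slide of the carrier out of the incubator in m: 0 = fully home (front plate against the housing), 0.095 = fully out; it starts nearly or fully out and stays where it is left, moving with about 2 N of friction
- beaker_a: glass beaker with white powder 79 x 92 x 116 mm, origin at its underside; it stands on the pan of a bench balance (262 x 180 mm, 76 mm high, its long side turned 0.55 rad clockwise from x, its centre 18 mm nearer the robot than the beaker); leave alone
- powder_bottle: open clear bottle of white powder, 77 mm in diameter, 128 mm high, origin at its underside; leave alone
- conical_flask: conical glass flask, 83 mm in diameter at the foot, 136 mm high, origin at its underside; leave alone

How it is judged (in metres and radians):
On the way:
1. the dish is turned over, lid down (angle between dish_center's own z axis and vertical above 2.8 rad), for 0.2 s.
At the end, for the whole second after the job is handed in: The carrier is fully home (within 4 mm) with the dish lying flat on it inside the lips (within 6 mm of the seat's centre), lid down and agar base up (within 6 degrees) (value of joint carrier below 0.004 m and angle between dish_center's own z axis and vertical above 3.04 rad and horizontal distance between dish_center and carrier_seat below 0.006 m and z of dish_center in the frame of carrier_seat between 0.004 and 0.0105 m); the robot touches nothing.
It fails at once if the beaker, powder bottle or flask is shifted more than 15 mm (distance of any of beaker_a, powder_bottle, conical_flask from where it was at the start of the episode above 0.015 m).
It fails at once if the dish is dropped or pressed hard on the carrier (contact force between dish and carrier above 30 N).
It fails at once if the carrier is slammed (velocity of joint carrier below -0.3 m/s).
It also fails if it takes over 61 s, if anything falls off the work surface, if the arm or the gripper's body presses on something with over 40 N, if the wrist force passes 120 N, or if a joint passes its speed limit or range.

## Working session

There is one attempt and no reset: what is moved stays moved. The work goes in short steps, each a Python script; the robot and the scene stay as the last script left them, time stands still between calls to the robot, and variables do not carry over. Pictures are saved under pics/ and viewed, at most 13 in all, crops included, and the job is handed in when it is done.

```bash
ls; mkdir -p pics
python3 - <<'E'
from plant import arm, planner, camera, calibration, nets, telemetry
import cv2,numpy as np
print(arm.hold_point_z, telemetry.current_eef_rot(), telemetry.current_t())
for n in("side","top"):
    p,d=camera(n); cv2.imwrite(f"pics/{n}0.png",p[...,::-1]); np.save(f"{n}0.npy",d); print(n,calibration(n))
    for q in("dish_center","carrier_seat","turntable_top","rack_dish_center","incubator","beaker_a","powder_bottle","conical_flask"):
        r=nets.masks_of(n,q); print(q,[(round(x["score"],2),x["extent"]) for x in r[:2]])
        if r: np.save(f"{n}_{q}.npy",r[0]["pixels"])
print(telemetry.current_t())
E
```

```text
pics
18.700000000000003 [-3.10693241e+00 -4.51815697e-01  5.77231586e-04] 0.0
side {'fx': 482.06894786665, 'fy': 482.06894786665, 'cx': 330.51327090210054, 'cy': 237.4221660489685, 'xyz': array([ 637.24888668, -699.52814283,  966.47169323]), 'orientation': array([-2.64708422, -0.37810948,  0.08733896])}
dish_center [(0.63, [263.1, 266.3, 291.1, 293.5])]
carrier_seat [(0.68, [320.5, 245.0, 373.0, 289.9])]
turntable_top [(0.8, [259.9, 274.6, 302.2, 306.9])]
rack_dish_center [(0.92, [291.8, 218.2, 331.2, 253.9])]
incubator [(0.67, [323.4, 183.3, 428.5, 295.3]), (0.18, [319.8, 244.6, 375.1, 293.9])]
beaker_a [(0.79, [327.2, 115.7, 364.9, 167.3])]
powder_bottle [(0.59, [216.8, 305.0, 263.6, 356.3])]
conical_flask [(0.81, [398.3, 128.3, 436.1, 185.2])]
top {'fx': 510.5916809162869, 'fy': 510.5916809162869, 'cx': 313.88853667339924, 'cy': 238.16829594523432, 'xyz': array([ 469.7922708 , -273.62562524, 1172.67772261]), 'orientation': array([-2.21795209,  2.17572363, -0.00716421])}
dish_center [(0.7, [353.7, 258.8, 380.2, 284.8])]
carrier_seat [(0.8, [313.9, 197.1, 359.9, 236.5])]
turntable_top [(0.95, [346.0, 252.4, 381.7, 290.3])]
rack_dish_center [(0.63, [294.7, 239.0, 325.7, 275.7])]
incubator []
beaker_a [(0.68, [190.8, 222.8, 237.4, 263.1])]
powder_bottle [(0.62, [407.7, 269.2, 449.7, 307.8]), (0.46, [313.9, 195.1, 355.2, 232.7])]
conical_flask [(0.88, [181.1, 152.8, 221.8, 191.3])]
0.9
```

Run:
```python
import cv2
a=cv2.imread("pics/top0.png")[110:340,160:480]; cv2.imwrite("pics/topc.png",cv2.resize(a,(800,575),interpolation=2))
a=cv2.imread("pics/side0.png")[100:370,200:520]; cv2.imwrite("pics/sidec.png",cv2.resize(a,(704,594),interpolation=2))
```

```text
(no output)
```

View pics/topc.png

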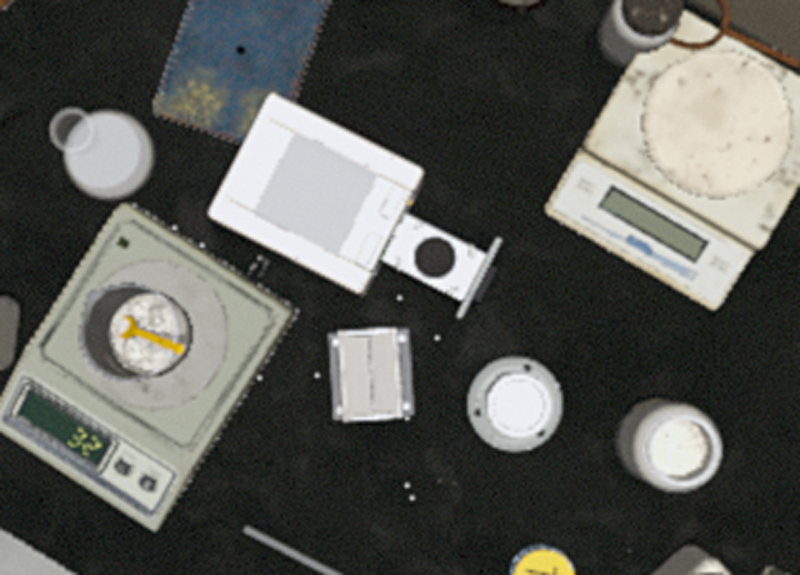

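View pics/sidec.png

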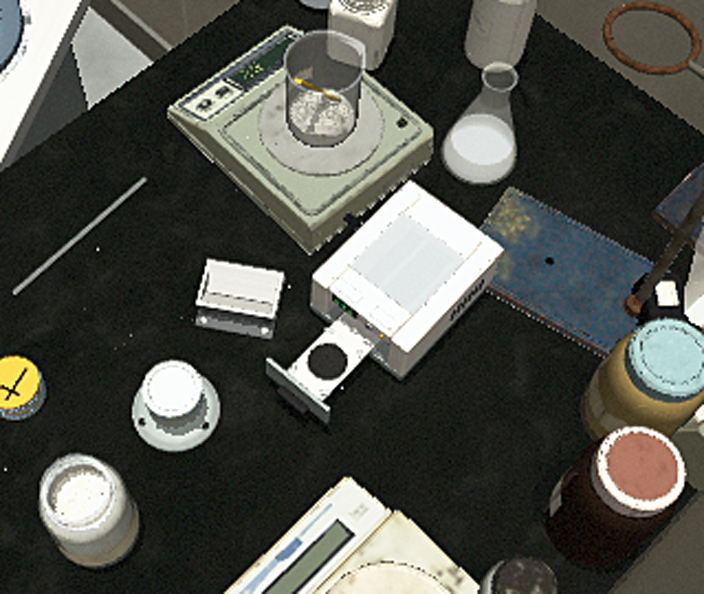

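```bash
cat > h.py <<'E'
import numpy as np, cv2
from scipy.spatial.transform import Rotation as R
from plant import arm, planner, camera, calibration, nets, telemetry
def ray(n,uv):
    c=calibration(n); uv=np.atleast_2d(uv)
    d=np.c_[(uv[:,0]-c["cx"])/c["fx"],(uv[:,1]-c["cy"])/c["fy"],np.ones(len(uv))]
    return np.array(c["xyz"]), d@R.from_rotvec(c["orientation"]).as_matrix().T
def onplane(n,uv,z):
    o,d=ray(n,uv); return o+d*((z-o[2])/d[:,2])[:,None]
def cloud(n,depth,mask):
    v,u=np.nonzero(mask&(depth>0)); o,d=ray(n,np.c_[u,v]); return o+d*depth[v,u][:,None]
def att(heading,tilt,flip=False):
    """tool z: down tilted toward heading by tilt (rad); tool y horizontal, perp. to heading"""
    h=np.array([np.cos(heading),np.sin(heading),0]); up=np.array([0,0,1.])
    z=np.sin(tilt)*h-np.cos(tilt)*up; y=np.cross(up,h)*(-1 if flip else 1)
    return R.from_matrix(np.c_[np.cross(y,z),y,z]).as_rotvec()
def tcp(p,a):
    "TCP position that puts the grasp point at p"
    return np.array(p,float)+R.from_rotvec(a).as_matrix()[:,2]*arm.hold_point_z
E
cat > m.py <<'E'
from h import *
for n in("side","top"):
    d=np.load(f"{n}0.npy")
    def L(q): return np.load(f"{n}_{q}.npy")
    P=cloud(n,d,L("dish_center")); T=P[P[:,2]>52]; print(n,"dish cloud",len(T),np.median(T[:,2]).round(1),np.array(cv2.minEnclosingCircle(T[:,:2].astype(np.float32))[0]).round(1),T[:,:2].mean(0).round(1))
    v,u=np.nonzero(L("dish_center")); print(" dish plane57.5",onplane(n,[[u.mean(),v.mean()]],57.5).round(1))
    P=cloud(n,d,L("rack_dish_center")); 
    for lo,hi in((-5,60),(15,40)):
        Q=P[(P[:,2]>lo)&(P[:,2]<hi)]; r=cv2.minAreaRect(Q[:,:2].astype(np.float32)); print(" rack",lo,hi,r, Q[:,2].max().round(1))
    low=P[(P[:,2]>5)&(P[:,2]<40)]
    P=cloud(n,d,np.ones_like(d,bool)); 
    B=P[(P[:,2]>76)&(P[:,2]<92)&(P[:,0]>450)&(P[:,0]<720)&(P[:,1]>-330)&(P[:,1]<-130)]
    for _ in range(1):
        print(" incub",len(B),cv2.minAreaRect(B[:,:2].astype(np.float32)), np.median(B[:,2]))
    C=cloud(n,d,L("carrier_seat")); F=C[(C[:,2]>45)&(C[:,2]<70)]; print(" front",len(F),cv2.minAreaRect(F[:,:2].astype(np.float32)) if len(F)>3 else 0)
    S=C[(C[:,2]>32)&(C[:,2]<40)]; print(" tongue",len(S),cv2.minAreaRect(S[:,:2].astype(np.float32)),np.median(S[:,2]))
    g=cv2.cvtColor(cv2.imread(f"pics/{n}0.png"),6); m=L("carrier_seat").astype(np.uint8)
    k,lab,st,ce=cv2.connectedComponentsWithStats(((g<90)&(cv2.morphologyEx(m,3,np.ones((9,9)))>0)).astype(np.uint8))
    for i in range(1,k):
        if st[i,4]>60: print(" dark",st[i],ce[i].round(1),onplane(n,[ce[i]],36).round(1))
E
python3 m.py
```

```text
side dish cloud 553 56.5 [ 431.7 -369.5] [ 432.1 -370.1]
 dish plane57.5 [[ 433.6 -373.    57.5]]
 rack -5 60 ((456.0743408203125, -240.00914001464844), (79.66814422607422, 73.68472290039062), 4.720093727111816) 35.2
 rack 15 40 ((456.0999755859375, -239.5750274658203), (79.49923706054688, 51.958003997802734), 4.4472455978393555) 35.2
 incub 3016 ((611.4002075195312, -191.88502502441406), (150.90989685058594, 119.11396789550781), 64.611083984375) 78.72333587218725
 front 138 ((542.4085083007812, -332.99456787109375), (6.162136077880859, 74.55406951904297), 64.1214828491211)
 tongue 860 ((560.793212890625, -294.8878173828125), (107.03652954101562, 75.1737060546875), 64.86931610107422) 35.793751868277866
 dark [340 256  18  17 234] [348.4 263.9] [[ 560.8 -293.8   36. ]]
 dark [321 265  28  26 206] [333.7 278.5] [[ 540.1 -334.4   36. ]]
top dish cloud 488 58.5 [ 427.3 -365.7] [ 428.1 -365.7]
 dish plane57.5 [[ 427.2 -365.5   57.5]]
 rack -5 60 ((451.7943115234375, -235.42337036132812), (81.45240783691406, 73.91852569580078), 4.495972156524658) 38.2
 rack 15 40 ((452.7303161621094, -235.26214599609375), (79.5645751953125, 52.729217529296875), 4.719051361083984) 38.2
 incub 3374 ((608.6415405273438, -187.0345916748047), (151.29966735839844, 119.5730972290039), 64.16297912597656) 80.2614680249103
 front 77 ((544.3169555664062, -317.15313720703125), (30.853914260864258, 71.26844787597656), 62.966087341308594)
 tongue 693 ((556.204833984375, -295.30029296875), (95.77072143554688, 46.660011291503906), 64.3714828491211) 36.95225547830569
 dark [326 205  16  16 189] [333.5 212.5] [[ 559.2 -291.8   36. ]]
```

```bash
cat > scan.py <<'E'
from h import *
D=[429.6,-367.6,50]; K=[454.2,-237.5,47.6]; S=[560,-292.8,43.5]; r4=np.radians(4.6)
def ok(p,h,t):
    o=""
    for f in(0,1):
        a=att(h,np.radians(t),f); q=planner.inverse_kinematics(tcp(p,a),a)
        o+="." if q is None else "AB"[f]
    return o
print("turntable, rows heading, cols tilt 40..90")
for hd in range(-180,180,20): print(hd,[ok(D,np.radians(hd),t) for t in range(40,91,10)])
print("rack")
for hd in(r4,r4+np.pi): print(round(np.degrees(hd)),[(t,ok(K,hd,t)) for t in range(-60,91,10)])
print("carrier",[(t,ok(S,np.radians(64.4),t)) for t in range(-60,61,10)])
E
python3 scan.py
```

```text
turntable, rows heading, cols tilt 40..90
-180 ['AB', 'AB', 'AB', 'AB', 'AB', 'AB']
-160 ['AB', 'AB', 'AB', 'AB', 'AB', 'AB']
-140 ['AB', 'AB', 'AB', 'AB', 'AB', 'AB']
-120 ['AB', 'AB', 'AB', 'AB', 'AB', 'AB']
-100 ['AB', 'AB', 'AB', 'AB', 'AB', 'AB']
-80 ['AB', 'AB', 'AB', 'AB', 'AB', 'AB']
-60 ['AB', 'AB', '..', '..', '..', '..']
-40 ['AB', '..', '..', '..', '..', '..']
-20 ['AB', 'AB', '..', '..', '..', 'AB']
0 ['AB', 'AB', 'AB', 'AB', 'AB', 'AB']
20 ['AB', 'AB', 'AB', 'AB', 'AB', 'AB']
40 ['AB', 'AB', 'AB', 'AB', 'AB', 'AB']
60 ['AB', 'AB', 'AB', 'AB', 'AB', 'AB']
80 ['AB', 'AB', 'AB', 'AB', 'AB', 'AB']
100 ['AB', 'AB', 'AB', 'AB', 'AB', 'AB']
120 ['AB', 'AB', 'AB', 'AB', '..', '..']
140 ['AB', 'AB', 'AB', '..', '..', '..']
160 ['AB', 'AB', 'AB', 'AB', '..', '..']
rack
5 [(-60, 'AB'), (-50, 'AB'), (-40, 'AB'), (-30, 'AB'), (-20, 'AB'), (-10, 'AB'), (0, 'AB'), (10, 'AB'), (20, 'AB'), (30, 'AB'), (40, 'AB'), (50, '..'), (60, '..'), (70, '..'), (80, '..'), (90, 'AB')]
185 [(-60, '..'), (-50, '..'), (-40, 'AB'), (-30, 'AB'), (-20, 'AB'), (-10, 'AB'), (0, 'AB'), (10, 'AB'), (20, 'AB'), (30, 'AB'), (40, 'AB'), (50, 'AB'), (60, 'AB'), (70, 'AB'), (80, 'AB'), (90, '..')]
carrier [(-60, 'AB'), (-50, 'AB'), (-40, 'AB'), (-30, 'AB'), (-20, 'AB'), (-10, 'AB'), (0, 'AB'), (10, 'AB'), (20, 'AB'), (30, 'AB'), (40, 'AB'), (50, 'AB'), (60, 'AB')]
```

```bash
cat > scan2.py <<'E'
from h import *
D=np.array([429.6,-367.6,50]); K=np.array([454.2,-237.5,47.6]); S=np.array([560,-292.8,43.5]); u=np.radians(4.6); U=np.array([np.cos(u),np.sin(u),0])
def s(n,p,h,t):
    for f in(0,1):
        a=att(h,np.radians(t),f); q=planner.inverse_kinematics(tcp(p,a),a); print(n,"AB"[f],None if q is None else np.round(q,2))
for h in(-70,-75,-80): 
    for t in (65,70): s(f"tt {h} {t}",D,np.radians(h),t)
s("tt up",D+[0,0,80],np.radians(-75),70)
b=np.radians(-75);B=np.array([np.cos(b),np.sin(b),0])
s("tt back",D-80*B,b,70)
for sh in(0,10):
    s(f"place {sh}",K+U*sh,u,-20)
    for t in(40,45,50): s(f"regrip{sh} {t}",K+U*sh,u,t)
s("regrip back",K+U*10-60*R.from_rotvec(att(u,np.radians(42))).as_matrix()[:,2],u,42)
s("seat",S,np.radians(244.4),-48); s("seat up",S+[0,0,80],np.radians(244.4),-48)
E
python3 scan2.py
```

```text
tt -70 65 A [ 0.16  0.76  0.06  2.44  2.16  1.13 -1.65]
tt -70 65 B [ 0.42  0.76 -0.24  2.43  2.14  1.29  1.63]
tt -70 70 A [ 0.13  0.83  0.06  2.45  2.15  1.25 -1.72]
tt -70 70 B [ 0.23  0.82 -0.05  2.44  2.14  1.32  1.48]
tt -75 65 A [ 0.05  0.76  0.15  2.41  2.03  1.05 -1.65]
tt -75 65 B [ 0.38  0.76 -0.24  2.39  2.01  1.28  1.65]
tt -75 70 A [ 0.04  0.83  0.14  2.41  2.02  1.17 -1.7 ]
tt -75 70 B [ 0.2   0.82 -0.05  2.4   2.01  1.28  1.52]
tt -80 65 A [-0.03  0.78  0.23  2.37  1.9   0.98 -1.61]
tt -80 65 B [ 0.2   0.75 -0.05  2.35  1.89  1.15  1.62]
tt -80 70 A [-0.04  0.83  0.2   2.36  1.89  1.09 -1.67]
tt -80 70 B [0.02 0.83 0.14 2.36 1.89 1.13 1.5 ]
tt up A [ 0.14  0.6   0.02  2.42  1.95  1.16 -1.46]
tt up B [ 0.36  0.61 -0.24  2.41  1.95  1.3   1.75]
tt back A None
tt back B None
place 0 A [ 0.82  0.71 -0.69  1.85  0.57  1.15  1.48]
place 0 B [ 0.45  0.61 -0.17  1.87  0.26  1.01 -1.38]
regrip0 40 A [ 1.56  0.85 -1.16  2.38  2.29  0.33  0.19]
regrip0 40 B [ 1.32  0.63 -0.81  2.39  3.34  0.24  2.18]
regrip0 45 A None
regrip0 45 B None
regrip0 50 A None
regrip0 50 B None
place 10 A [ 0.8   0.72 -0.69  1.83  0.57  1.16  1.47]
place 10 B [ 0.44  0.62 -0.17  1.85  0.26  1.02 -1.38]
regrip10 40 A [ 1.54  0.85 -1.16  2.37  2.26  0.34  0.2 ]
regrip10 40 B [ 1.3   0.63 -0.81  2.38  3.3   0.23  2.21]
regrip10 45 A [ 1.58  0.92 -1.17  2.4   2.54  0.37  0.01]
regrip10 45 B [ 1.47  0.78 -0.99  2.4   3.02  0.32  2.61]
regrip10 50 A None
regrip10 50 B None
regrip back A None
regrip back B None
seat A [ 1.13  0.9  -0.58  1.68 -0.46  0.94  0.57]
seat B [ 0.66  0.81  0.14  1.71 -0.97  1.21 -2.17]
seat up A [ 1.14  0.78 -0.58  1.66 -0.49  1.05  0.51]
seat up B [ 0.61  0.71  0.2   1.7  -0.95  1.31 -2.26]
```

```bash
cat > scan3.py <<'E'
from scan2 import s,D,K,S,U,u
import numpy as np
print("=====")
for t in(38,42):
  for up in(0,40,80,120): s(f"u5 regrip {t} up{up}",K+U*8+[0,0,up],u,t)
for t in(40,45):
  for up in(0,80): s(f"u185 regrip {t} up{up}",K-U*25+[0,0,up],u+np.pi,t)
s("u185 place",K-U*25,u+np.pi,-20)
E
python3 scan3.py | sed -n '/====/,$p'
```

```text
=====
u5 regrip 38 up0 A [ 1.53  0.83 -1.16  2.36  2.14  0.33  0.3 ]
u5 regrip 38 up0 B [ 1.15  0.55 -0.63  2.37  3.68  0.24  1.77]
u5 regrip 38 up40 A [ 1.62  0.81 -1.3   2.34  1.79  0.35  0.61]
u5 regrip 38 up40 B [ 1.62  0.81 -1.3   2.34  1.79  0.35 -2.53]
u5 regrip 38 up80 A [ 1.66  0.67 -1.32  2.32  1.45  0.25  0.88]
u5 regrip 38 up80 B [ 1.66  0.67 -1.32  2.32  1.45  0.25 -2.26]
u5 regrip 38 up120 A None
u5 regrip 38 up120 B None
u5 regrip 42 up0 A [ 1.56  0.88 -1.17  2.38  2.39  0.35  0.11]
u5 regrip 42 up0 B [ 1.32  0.65 -0.81  2.39  3.37  0.28  2.17]
u5 regrip 42 up40 A [ 1.57  0.72 -1.16  2.37  2.4   0.21  0.01]
u5 regrip 42 up40 B [ 1.19  0.47 -0.63  2.39  3.98  0.28  1.46]
u5 regrip 42 up80 A None
u5 regrip 42 up80 B None
u5 regrip 42 up120 A None
u5 regrip 42 up120 B None
u185 regrip 40 up0 A [ 0.35  0.74 -0.1   1.75  0.29  1.34 -1.4 ]
u185 regrip 40 up0 B [ 0.75  0.87 -0.7   1.72  0.59  1.52  1.42]
u185 regrip 40 up80 A [ 0.37  0.64 -0.13  1.72  0.28  1.47 -1.38]
u185 regrip 40 up80 B [ 0.78  0.76 -0.74  1.69  0.54  1.63  1.47]
u185 regrip 45 up0 A [ 0.33  0.79 -0.08  1.7   0.29  1.42 -1.4 ]
u185 regrip 45 up0 B [ 0.73  0.91 -0.7   1.68  0.6   1.61  1.41]
u185 regrip 45 up80 A [ 0.35  0.68 -0.11  1.68  0.29  1.55 -1.38]
u185 regrip 45 up80 B [ 0.76  0.81 -0.74  1.66  0.54  1.72  1.45]
u185 place A [ 0.58  0.4  -0.05  2.31 -0.89  0.23 -0.1 ]
u185 place B [ 1.28  0.56 -0.9   2.28  0.92  0.3   1.32]
```

Run:
```python
from h import *
P=np.vstack([cloud(n,np.load(n+"0.npy"),np.ones((480,640),bool)) for n in("top","side")])
P[len(P)//2:]+=0
print("rows x from 560 down, cols y -350..-60 step 10; p95 height")
ys=np.arange(-350,-50,10); print("     ",*[f"{-y:3d}" for y in ys])
for x in range(560,370,-10):
    o=[]
    for y in ys:
        m=(abs(P[:,0]-x)<5)&(abs(P[:,1]-y)<5); o.append(f"{int(np.percentile(P[m,2],90)) if m.sum()>2 else -1:3d}")
    print(x,":",*o)
```

```text
rows x from 560 down, cols y -350..-60 step 10; p95 height
      350 340 330 320 310 300 290 280 270 260 250 240 230 220 210 200 190 180 170 160 150 140 130 120 110 100  90  80  70  60
560 :  44  58  40  39  39  39  39  39  39  40  77  81  83  81  81  81  81  81  81  82  81  40   3   3   2  37  55  62  65  64
550 :  32  58  59  38  38  39  38  37  39  41  69  79  82  82  81  83  83  81  81  45   3  40  41  27  53  60  65  67  72  77
540 :   3  36  59  39  40  39  38  38  37   3   3  71  81  81  81  82  81   8   4   4   3  36  45  58  64  66  74  77  77  78
530 :   2  33  58  60  40  39  32   3   3   3   3  42  79  82  80   6   4   5   2   3  30  55  62  65  66  75  77  77  77  77
520 :   4   2  34  58  36   2   2   3   3   2   3   1   4   2   3   4   4   2   3  48  60  64  67  66  73  77  79  84 164 168
510 :   2   3   3  57  54   3   3   3   2   2   3   2   2   3   2   4   3   2  53  62  65  65  65  64  77  79  79 161 170  98
500 :   3   3   2   3   4   4   3   2   3   6  15   4   3   2   3   3   2   3  52  63  65  65  64  66  77  78 159 165 105 107
490 :   2   2   4   3   3   2   2
[... 778 characters left out ...]
23  32  32   7   3   3   3   3   3   3   7  61  66  65  73  78  78  78
420 :  59  59  15   3   2   3   4   4  28  33  27  27  26  32  34   8   2   3   3   4   3   4   4  53  63  67  64  65  73  77
410 :  60  16  13   3   3   2   2   3   2   4  27  27  26  28   8   4   3   4   3   3   2   3   3   4  61  65  65  66  65  65
400 :  15  13   7   3   4   3   3   3   3   3   2   3   3   3   4   3   3   3   3   4   3   3   3   4  42  62  66  65  65  65
390 :   9   3   3   3   3   2   4   3   4   2   2   2   3   3   3   3   3   2   3   4   3   3   1   3   3  58  65  65  66  66
380 :   3   3   2   3   3   2   3   3   3   2   4   3   2   2   3   3   3   4   3   3   2   2   5   3   2   3  61  65  65  62
```

```bash
cat > s1.py <<'E'
from h import *
D=np.array([429.6,-367.6,50]); H=np.radians(-75); T=np.radians(72)
a0=att(H,0,1); a=att(H,T,1)
arm.move_pose(tcp(D+[0,0,220],a0),a0)
print(np.round(telemetry.current_joint_positions(),2),telemetry.current_t())
for z in (140,90,0):
    print(z,planner.inverse_kinematics(tcp(D+[0,0,z],a),a))
arm.move_pose(tcp(D+[0,0,90],a),a)
print(np.round(telemetry.current_joint_positions(),2),telemetry.current_t(),telemetry.current_eef_pos(),tcp(D+[0,0,90],a))
for n in("side","top"):
    p,d=camera(n); cv2.imwrite(f"pics/{n}1.png",p[...,::-1]); np.save(f"{n}1.npy",d)
i=np.hstack([cv2.resize(cv2.imread("pics/top1.png")[130:340,240:450],(400,400)),cv2.resize(cv2.imread("pics/side1.png")[150:360,200:410],(400,400))]); cv2.imwrite("pics/c1.png",i)
E
python3 s1.py
```

```text
[ 0.55  0.26  0.11  1.77 -0.03  1.11 -2.22] 2.75
140 [-0.27664302  0.52456679  0.52248679  2.4438549   1.92907384  0.93397679
  1.6990858 ]
90 [-0.12303952  0.63274837  0.33109576  2.4414409   1.96619889  1.04215463
  1.58212723]
0 [-0.68413089  1.41189176  1.07909821  2.43889828  2.67894497  0.45206892
  0.35409799]
[-0.12  0.63  0.33  2.44  1.97  1.04  1.58] 5.925 [ 434.26644557 -384.94243728  134.35637688] [ 434.20303379 -384.77875596  134.22138221]
```

View pics/c1.png

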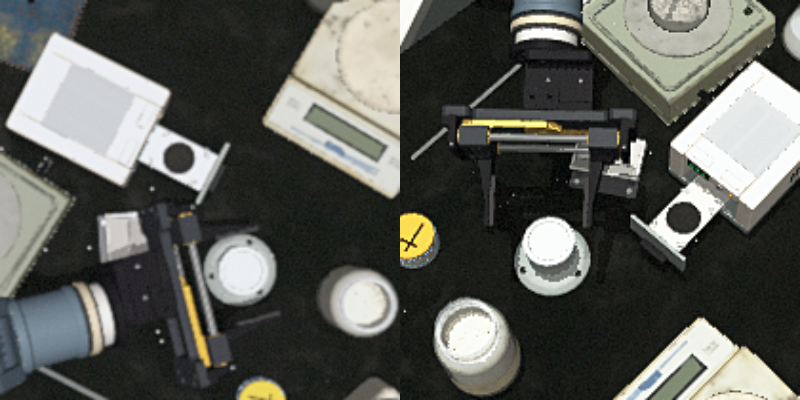

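```bash
cat > s2.py <<'E'
from h import *
D=np.array([429.6,-367.6,50]); H=np.radians(-75); T=np.radians(72)
a=att(H,T,1)
print(arm.line_to(tcp(D,a),a,rate=100,max_force=10),telemetry.current_eef_pos()-tcp(D,a),np.round(telemetry.current_joint_positions(),2))
p,d=camera("side"); cv2.imwrite("pics/side2.png",p[...,::-1])
arm.set_gripper(50,15); print(telemetry.current_finger_gap(),telemetry.current_grasp_force(),telemetry.current_contact_force())
arm.line_to(tcp(D+[0,0,90],a),a,rate=100)
print(telemetry.current_finger_gap(),telemetry.current_grasp_force(),telemetry.current_t())
p,d=camera("top"); cv2.imwrite("pics/top2.png",p[...,::-1]); np.save("top2.npy",d)
p,d3=camera("side"); cv2.imwrite("pics/side3.png",p[...,::-1]); np.save("side3.npy",d3)
f=lambda n,y,x:cv2.resize(cv2.imread(n)[y:y+150,x:x+150],(400,400))
cv2.imwrite("pics/c2.png",np.hstack([f("pics/side2.png",200,210),f("pics/side3.png",180,210)]))
for q,n in(("dish_center","side"),("dish_center","top")):
    r=nets.masks_of(n,q)
    for x in r[:2]:
        v,u=np.nonzero(x["pixels"]); print(n,x["score"],x["extent"],onplane(n,[[u.mean(),v.mean()]],147.5).round(1))
E
python3 s2.py
```

```text
False [-0.02013339 -0.1277661   0.48008012] [-0.08  0.88  0.27  2.41  2.02  1.12  1.36]
54.83345093167034 15.000318526290357 [-0.01330781  1.4962786  -0.10649008]
55.33751952190032 15.00033245421946 8.8333
side 0.68 [258.2, 247.6, 288.8, 275.3] [[ 432.7 -372.6  147.5]]
top 0.79 [357.0, 260.6, 383.6, 289.6] [[ 427.9 -365.7  147.5]]
```

View pics/c2.png

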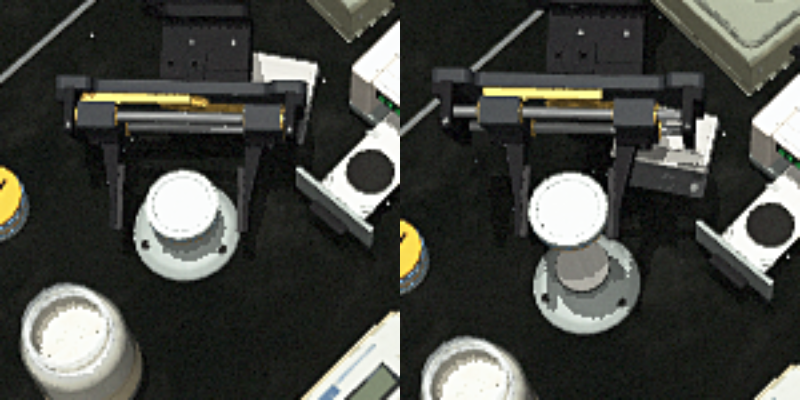

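```bash
cat > s3.py <<'E'
from h import *
K=np.array([454.2,-237.5,47.6]); u=np.radians(184.6); U=-np.array([np.cos(u),np.sin(u),0]); K=K-20*U
a=att(u,np.radians(-18),1)
D=np.array([429.6,-367.6,50]); b=att(np.radians(-75),np.radians(72),1)
for z in(130,100,70,40,0): 
    q=planner.inverse_kinematics(tcp(K+[0,0,z],a),a); print(z,None if q is None else np.round(q,2))
m=att(np.radians(-100),np.radians(20),1)
for pos,at in((K+[-20,-70,150],m),):
    q=planner.inverse_kinematics(tcp(pos,at),at); print("mid",None if q is None else np.round(q,2))
q=planner.inverse_kinematics(tcp(D+[0,0,130],b),b); print("lift",q)
E
python3 s3.py
```

```text
130 [ 0.43  0.15  0.11  2.19 -0.37  0.57  2.47]
100 [ 0.54  0.21 -0.02  2.22 -0.37  0.49  2.48]
70 [ 0.67  0.26 -0.16  2.24 -0.34  0.4   2.46]
40 [ 0.79  0.33 -0.32  2.25 -0.22  0.32  2.36]
0 [ 0.93  0.44 -0.48  2.27  0.13  0.22  2.04]
mid [ 1.3   0.47 -1.18  2.01  0.89  1.15  2.65]
lift [-0.1009459   0.51254336  0.30234392  2.43695976  1.91799151  1.04126731
  1.72467381]
```

```bash
cat > s4.py <<'E'
from h import *
K=np.array([454.2,-237.5,47.6]); u=np.radians(184.6); U=-np.array([np.cos(u),np.sin(u),0]); K=K-20*U
a=att(u,np.radians(-18),1)
arm.move_pose(tcp(K+[0,0,130],a),a); print(telemetry.current_t(),telemetry.current_contact_force(),telemetry.current_finger_gap())
arm.line_to(tcp(K+[0,0,30],a),a,rate=120); arm.hold(.2)
print(np.round(telemetry.current_joint_positions(),2),telemetry.current_eef_pos()-tcp(K+[0,0,30],a),telemetry.current_contact_force())
p,d=camera("top"); cv2.imwrite("pics/top4.png",p[...,::-1])
p,d=camera("side"); cv2.imwrite("pics/side4.png",p[...,::-1])
f=lambda n,y,x:cv2.resize(cv2.imread(n)[y:y+130,x:x+130],(400,400))
cv2.imwrite("pics/c4.png",np.hstack([f("pics/top4.png",190,250),f("pics/side4.png",160,240)]))
print(telemetry.current_t())
E
python3 s4.py
```

```text
11.0333 [ 0.39649071  0.32923051 -0.84494623] 54.915722873405365
[ 0.59  0.34 -0.08  2.27 -0.5   0.31  2.63] [ 0.42734184 -0.20247153  0.65746897] [-0.23908493  0.42868992 -0.99961909]
12.3167
```

View pics/c4.png

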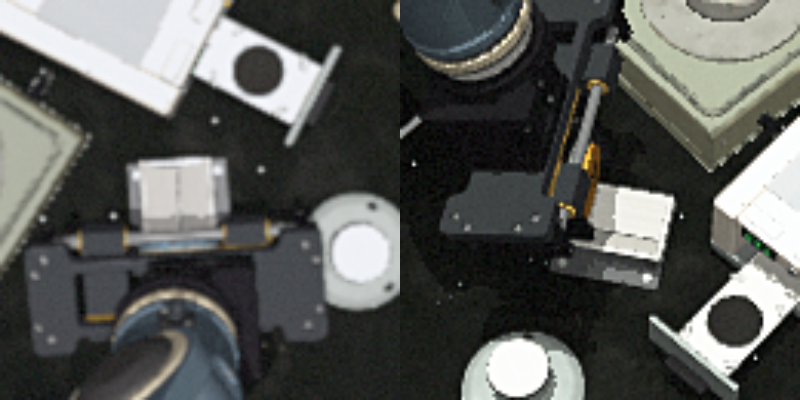

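```bash
cat > s5.py <<'E'
from h import *
K=np.array([454.2,-237.5,47.6]); u=np.radians(184.6); U=-np.array([np.cos(u),np.sin(u),0]); K=K-20*U
a=att(u,np.radians(-18),1)
print(arm.line_to(tcp(K+[0,0,8],a),a,rate=80,max_force=6),telemetry.current_contact_force())
print(arm.line_to(tcp(K+[0,0,-5],a),a,rate=20,max_force=3),telemetry.current_contact_force())
print(telemetry.current_eef_pos()-tcp(K,a),np.round(telemetry.current_joint_positions(),2))
arm.set_gripper(84); arm.hold(.2)
print(arm.line_to(tcp(K+[0,0,110],a),a,rate=150,max_force=8))
p,d=camera("side"); cv2.imwrite("pics/side5.png",p[...,::-1]);np.save("side5.npy",d)
p,d=camera("top"); cv2.imwrite("pics/top5.png",p[...,::-1]);np.save("top5.npy",d)
f=lambda n,y,x:cv2.resize(cv2.imread(n)[y:y+130,x:x+130],(400,400))
cv2.imwrite("pics/c5.png",np.hstack([f("pics/top5.png",190,250),f("pics/side5.png",160,240)]))
print(telemetry.current_t())
E
python3 s5.py
```

```text
False [-0.1114113  -0.1449351  -1.12621904]
True [-0.0418539  0.3235948  2.2566251]
[0.35263689 0.24067304 0.29996227] [ 0.67  0.4  -0.17  2.28 -0.49  0.23  2.64]
False
15.175
```

View pics/c5.png

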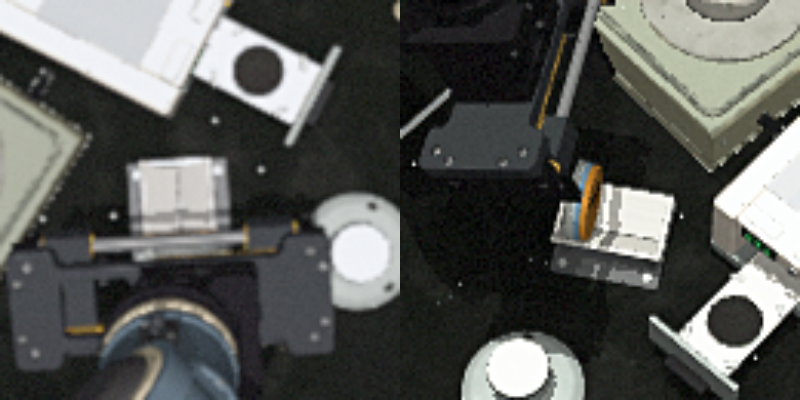

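```bash
cat > s6.py <<'E'
from h import *
K=np.array([454.2,-237.5,47.6]); u=np.radians(184.6); U=-np.array([np.cos(u),np.sin(u),0]); K=K-20*U
a=att(u,np.radians(40),0); a0=att(u,0,0)
off=lambda p,a:tcp(p,a)-7*R.from_rotvec(a).as_matrix()[:,2]
for pos,at in((K+[0,0,150],a0),(K+[0,0,110],a),(K,a)):
    q=planner.inverse_kinematics(off(pos,at),at); print(None if q is None else np.round(q,2))
arm.move_pose(off(K+[0,0,150],a0),a0); print(np.round(telemetry.current_joint_positions(),2),telemetry.current_t())
arm.move_pose(off(K+[0,0,110],a),a); print(np.round(telemetry.current_joint_positions(),2),telemetry.current_t())
print(arm.line_to(off(K+[0,0,20],a),a,rate=120,max_force=8))
print(arm.line_to(off(K,a),a,rate=40,max_force=5),telemetry.current_eef_pos()-off(K,a))
p,d=camera("side"); cv2.imwrite("pics/side6.png",p[...,::-1]);np.save("side6.npy",d)
p,d=camera("top"); cv2.imwrite("pics/top6.png",p[...,::-1])
f=lambda n,y,x:cv2.resize(cv2.imread(n)[y:y+130,x:x+130],(400,400))
cv2.imwrite("pics/c6.png",np.hstack([f("pics/top6.png",190,250),f("pics/side6.png",160,240)]))
print(telemetry.current_t(),telemetry.current_contact_force())
E
python3 s6.py
```

```text
[ 0.16  0.22  0.3   2.01 -0.08  0.93 -0.99]
[-0.23  0.72  0.77  1.72 -0.09  1.47 -0.9 ]
[-0.42  1.16  1.2   1.77 -0.54  1.43 -0.49]
[ 0.16  0.22  0.3   2.01 -0.08  0.93 -0.99] 18.0667
[ 0.08  0.61  0.28  1.7   0.12  1.49 -1.17] 18.6667
False
False [-0.03951349 -0.03178855 -0.10563501]
20.3167 [-0.15947308  0.29311007  1.03869023]
```

View pics/c6.png

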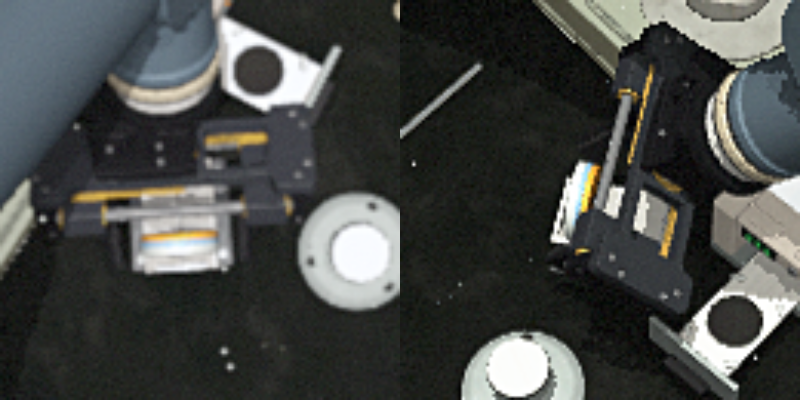

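```bash
cat > s7.py <<'E'
from h import *
K=np.array([454.2,-237.5,47.6]); u=np.radians(184.6); U=-np.array([np.cos(u),np.sin(u),0]); K=K-23*U
a=att(u,np.radians(40),0)
off=lambda p,a:tcp(p,a)-7*R.from_rotvec(a).as_matrix()[:,2]
print(arm.line_to(off(K,a),a,rate=40,max_force=5))
arm.set_gripper(50,15); print(telemetry.current_finger_gap(),telemetry.current_grasp_force(),telemetry.current_contact_force())
arm.line_to(off(K+[0,0,110],a),a,rate=120)
print(telemetry.current_finger_gap(),telemetry.current_grasp_force(),telemetry.current_t())
S=np.array([560,-292.8,43.5]); h=np.radians(244.4)
b=att(h,np.radians(-50),0)
for z in(120,60,0):
    q=planner.inverse_kinematics(off(S+[0,0,z],b),b); print(z,None if q is None else np.round(q,2))
arm.move_pose(off(S+[0,0,110],b),b); print(np.round(telemetry.current_joint_positions(),2),telemetry.current_t(),telemetry.current_finger_gap())
arm.line_to(off(S+[0,0,40],b),b,rate=120); arm.hold(.3)
for n in("side","top"):
    p,d=camera(n); cv2.imwrite(f"pics/{n}7.png",p[...,::-1]); np.save(f"{n}7.npy",d)
f=lambda n,y,x:cv2.resize(cv2.imread(n)[y:y+100,x:x+100],(400,400),interpolation=cv2.INTER_CUBIC)
cv2.imwrite("pics/c7.png",np.hstack([f("pics/top7.png",170,280),f("pics/side7.png",200,290)]))
print(telemetry.current_t(),telemetry.current_contact_force())
E
python3 s7.py
```

```text
False
55.11265222105942 14.999221922334982 [0.41238827 0.93100176 0.11591628]
55.166733550669036 14.999206768989097 22.2583
120 [ 0.89  0.66 -0.18  1.66 -0.77  1.25  0.7 ]
60 [ 0.96  0.76 -0.29  1.67 -0.71  1.14  0.72]
0 [ 1.03  0.86 -0.4   1.67 -0.63  1.03  0.72]
[ 0.9   0.68 -0.2   1.66 -0.76  1.23  0.7 ] 23.9 55.353652512229154
25.0333 [-0.42485992 -1.3364109  -0.41164595]
```

View pics/c7.png

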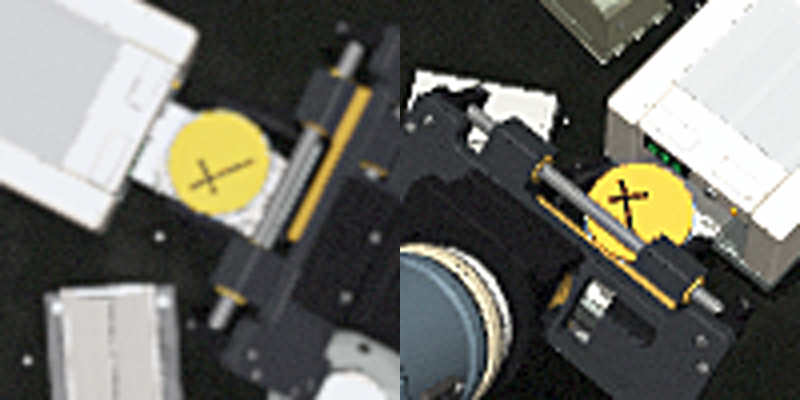

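```bash
cat > s8.py <<'E'
from h import *
from scipy.optimize import least_squares
def dish(n,img,z):
    hsv=cv2.cvtColor(img,cv2.COLOR_BGR2HSV); m=cv2.inRange(hsv,(15,110,120),(35,255,255))
    m=cv2.morphologyEx(m,cv2.MORPH_CLOSE,np.ones((5,5)))
    k,l,st,ce=cv2.connectedComponentsWithStats(m)
    x0,y0=(280,170) if n=="top" else (330,235)
    c=[i for i in range(1,k) if st[i,4]>150 and 300<ce[i][0]<375 and 185<ce[i][1]<275]
    i=max(c,key=lambda i:st[i,4]); cn=max(cv2.findContours((l==i).astype(np.uint8),0,1)[0],key=len)[:,0].astype(float)
    W=onplane(n,cn,z)[:,:2]
    s=least_squares(lambda q:np.hypot(*(W-q[:2]).T)-q[2],[*W.mean(0),26],loss="soft_l1",f_scale=.7).x
    return st[i],s,onplane(n,[ce[i]],z)[0]
if __name__=="__main__":
    print(telemetry.current_eef_pos(), "grasp target", 560,-292.8)
    for n in("top","side"): print(n,*[np.round(v,1) for v in dish(n,cv2.imread(f"pics/{n}7.png"),91)])
    # lips / disc re-measure in initial frames
    for n,e in(("top",(334,212)),("side",(348,264))):
        g=cv2.cvtColor(cv2.imread(f"pics/{n}0.png"),6); b=(g<100).astype(np.uint8); k,l,st,ce=cv2.connectedComponentsWithStats(b,connectivity=4)
        i=l[e[1],e[0]]; cn=max(cv2.findContours((l==i).astype(np.uint8),0,1)[0],key=len)[:,0].astype(float); W=onplane(n,cn,36)[:,:2]
        print(n,"disc",st[i],np.round(least_squares(lambda q:np.hypot(*(W-q[:2]).T)-q[2],[*W.mean(0),15]).x,1))
E
python3 s8.py
```

```text
[ 564.01417067 -284.83437219   76.41624715] grasp target 560 -292.8
top [322 198  25  26 487] [ 559.7 -292.2   25.4] [ 559.5 -292.2   91. ]
side [324 241  40  36 572] [ 559.8 -298.2   30.4] [ 559.3 -296.7   91. ]
top disc [326 205  16  16 194] [ 559.2 -291.7   16.6]
side disc [340 256  18  17 237] [ 560.8 -293.7   18.1]
```

```bash
cat > s9.py <<'E'
from h import *
S=np.array([559.5,-292.4,43.5]); h=np.radians(244.4); b=att(h,np.radians(-50),0)
off=lambda p,a:tcp(p,a)-7*R.from_rotvec(a).as_matrix()[:,2]
print(arm.line_to(off(S+[0,0,8],b),b,rate=60,max_force=5))
print(arm.line_to(off(S+[0,0,-3],b),b,rate=12,max_force=2),telemetry.current_contact_force(),telemetry.current_eef_pos()-off(S,b))
arm.set_gripper(80); arm.hold(.2)
print(arm.line_to(off(S+[0,0,110],b),b,rate=120,max_force=6),telemetry.current_t())
from s8 import dish
for n in("top","side"):
    p,d=camera(n); cv2.imwrite(f"pics/{n}9.png",p[...,::-1])
f=lambda n,y,x:cv2.resize(cv2.imread(n)[y:y+100,x:x+100],(400,400),interpolation=cv2.INTER_CUBIC)
cv2.imwrite("pics/c9.png",np.hstack([f("pics/top9.png",170,280),f("pics/side9.png",200,290)]))
for n in("top","side"): print(n,*[np.round(v,1) for v in dish(n,cv2.imread(f"pics/{n}9.png"),51)])
E
python3 s9.py
```

```text
False
False [ 0.01667559 -0.6647804  -0.76816185] [ 0.05347239 -0.03527105 -2.96138233]
False 28.8167
top [322 200  24  25 456] [ 558.9 -291.9   25.5] [ 558.9 -292.    51. ]
side [336 253  14  19 155] [ 547.1 -301.    14.2] [ 547.1 -300.9   51. ]
```

View pics/c9.png

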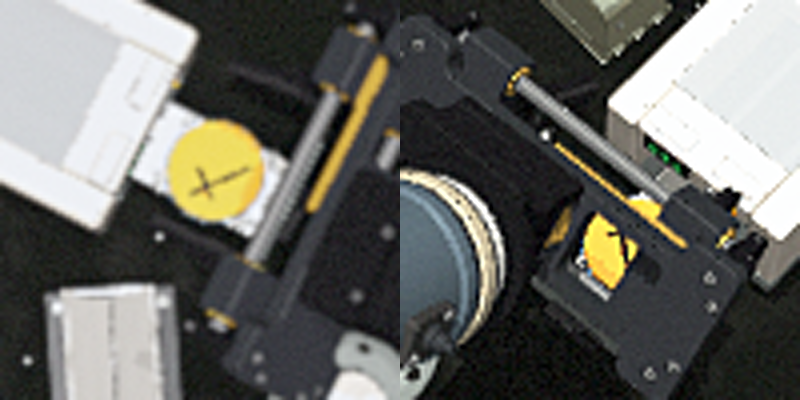

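```bash
cat > s10.py <<'E'
from h import *
from s8 import dish
h=np.radians(64.4); X=np.array([np.cos(h),np.sin(h),0]); S=np.array([559.5,-292.4,0]); a=att(h,0,1)
P=S-X*95
q=planner.inverse_kinematics(P+[0,0,180],a); print(np.round(q,2))
arm.move_pose(P+[0,0,180],a); arm.set_gripper(0); print(telemetry.current_t(),np.round(telemetry.current_joint_positions(),2))
for n in("top","side"):
    p,d=camera(n); i=p[...,::-1].copy(); cv2.imwrite(f"pics/{n}10.png",i); print(n,*[np.round(v,1) for v in dish(n,i,51)])
    m=np.zeros((480,640),bool); x=dish(n,i,51)[0]; m[x[1]:x[1]+x[3],x[0]:x[0]+x[2]]=1
    C=cloud(n,d,m); c=dish(n,i,51)[1]; C=C[np.hypot(*(C[:,:2]-c[:2]).T)<22]; A=np.c_[C[:,:2]-c[:2],np.ones(len(C))]; print(" plane",np.linalg.lstsq(A,C[:,2],rcond=None)[0].round(3),len(C))
f=lambda n,y,x:cv2.resize(cv2.imread(n)[y:y+100,x:x+100],(400,400),interpolation=cv2.INTER_CUBIC)
cv2.imwrite("pics/c10.png",np.hstack([f("pics/top10.png",170,280),f("pics/side10.png",200,290)]))
E
python3 s10.py
```

```text
[ 0.48  0.45  0.12  1.67 -0.06  1.02  0.17]
31.0583 [ 0.48  0.45  0.12  1.67 -0.06  1.02  0.17]
top [322 200  24  25 451] [ 558.8 -291.9   25.3] [ 558.8 -291.9   51. ]
 plane [0.0000e+00 7.0000e-03 5.2258e+01] 312
side [336 249  16  22 182] [ 546.3 -293.5   16. ] [ 546.4 -294.4   51. ]
 plane [4.1000e-02 4.7000e-02 5.0228e+01] 178
```

View pics/c10.png

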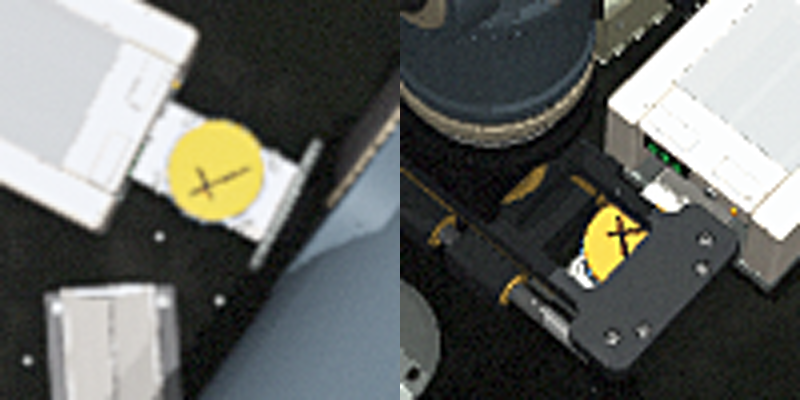

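```bash
cat > s11.py <<'E'
from h import *
h=np.radians(64.4); X=np.array([np.cos(h),np.sin(h),0]); S=np.array([559.2,-292.1,0]); a=att(h,0,1)
t=lambda d:S+X*d+[0,0,45]
print(arm.line_to(t(-95),a,rate=120,max_force=8),telemetry.current_contact_force())
print(arm.line_to(t(15),a,rate=45,max_force=15),(telemetry.current_eef_pos()-S)@X,telemetry.current_contact_force())
print(arm.line_to(t(45),a,rate=20,max_force=15),(telemetry.current_eef_pos()-S)@X,telemetry.current_contact_force(),telemetry.current_t())
arm.hold(.2)
arm.line_to(t(-20),a,rate=80); arm.line_to(t(-60)+[0,0,170],a,rate=200)
print(telemetry.current_contact_force(),telemetry.current_t())
for n in("top","side"):
    p,d=camera(n); cv2.imwrite(f"pics/{n}11.png",p[...,::-1]); C=cloud(n,d,np.ones((480,640),bool))
    I=np.array([610,-189.5,0]); 
    r=(C-I)[:,:2]@np.c_[X[:2],[-X[1],X[0]]]; m=(abs(r[:,1])<35)&(r[:,0]<-60)&(r[:,0]>-170)&(C[:,2]>42)&(C[:,2]<64)
    print(n,m.sum(),np.percentile(r[m,0],[2,50,98]).round(1) if m.any() else 0)
f=lambda n,y,x:cv2.resize(cv2.imread(n)[y:y+120,x:x+120],(400,400),interpolation=cv2.INTER_CUBIC)
cv2.imwrite("pics/c11.png",np.hstack([f("pics/top11.png",150,260),f("pics/side11.png",180,300)]))
E
python3 s11.py
```

```text
False [-0.40539524 -1.03131067  0.57276201]
False 14.95063108215117 [-0.05242738 -1.75812769  0.81372314]
True 24.609244655213054 [-0.62784102  0.88273304  0.0077496 ] 35.9333
[ 0.05732744 -0.09577084 -1.35355808] 37.85
top 82 [-78.  -75.9 -73. ]
side 51 [-80.2 -79.  -74.6]
```

View pics/c11.png

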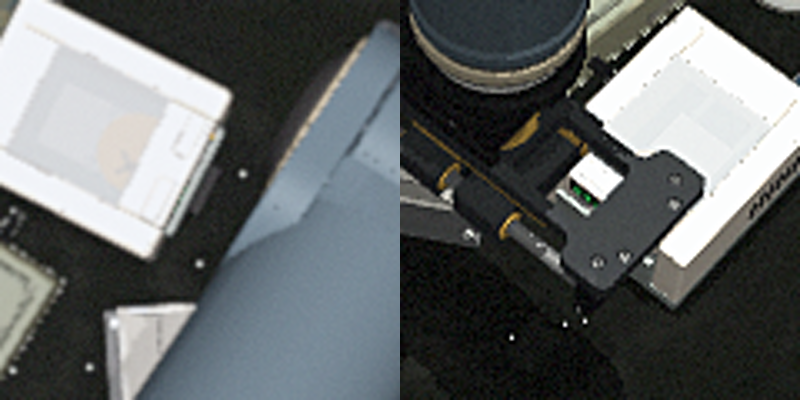

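```bash
python3 -c "
from h import *
print(arm.hand_in(),telemetry.current_t())"
```

```text
the job is handed in; nothing more can be done
the job is handed in; nothing more can be done
```

I turned the dish over (lid down, agar base up), laid it flat on the carrier about 0.5 mm off the seat's centre by the top camera, pushed the carrier to its end stop and handed the job in at about 38 s; the judge's verdict was not shown.

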